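Load and log a slide tray

ROBOT

A 6-joint arm with a two-finger parallel gripper is mounted at the origin on the work surface. World frame = base frame: x ahead of the robot, y to its left, z up, the work surface at z = 0. Lengths are in m, angles in rad, forces in N, time in s.
With the tool pointing down it reaches from about 0.3 to 0.825 m from the base axis. Payload 5.4 kg.
Tool frame: the origin (TCP) lies at the very end of the fingers, on their centre line; the grasp point (between the pads) lies 19 mm behind it; z points along the fingers, y is the line along which they close (so a half turn about z gives the same grasp; the last joint's range is limited). The gripper opens to 92 mm and grips with 3 to 60 N. Pads are 20 mm wide; open, the fingers measure 128 mm over their backs; the gripper's body (75 mm by 189 mm) begins 69 mm behind the grasp point.
Start: joints at [1.128, 0.158, 1.597, -0, 1.386, -0.21], TCP at [0.133, 0.559, 0.215] pointing down, gripper open.
Joint ranges: [-2.91, 2.91], [-0.94, 2.29], [0.18, 2.7], [-1.29, 4.43], [0.17, 2.64], [-3, 3]. Speed limits (rad/s): [2.57, 2.57, 3.14, 3.14, 3.14, 3.14].

INTERFACE

Orientations are given as a rotation vector (axis times angle).
In Python, from workcell import bot gives the robot as it stands. Calls block until the motion is done:
- bot.goto(position, orientation): joint-space move of the TCP to a pose.
- bot.line_to(position, rot=None, max_speed=0.15): straight line of the TCP; rot=None keeps the orientation; max_speed is the mean speed in m/s.
- bot.set_joints(angles): joint-space move.
- bot.set_gripper(opening, newtons=None): opening from 0.0 (shut) to 1.0 (fully open); newtons is the grip in N (None keeps the last); returns when the fingers have stopped.
- bot.hold(seconds).
- bot.inverse_kinematics(position, orientation): joint angles nearest the present ones, or None.
- bot.read_camera(name): name is "side" or "top"; returns a dict with "pixels" (480x640x3 uint8, blue, green, red), "fx", "fy", "cx", "cy" (pixels), "R" (3x3) and "t" (3): a world point X has camera coordinates R X + t. Camera axes: x right, y down, z forward; pixel columns grow to the right and rows downward; lengths in m; the calibration is good to about 2 mm. A picture is of the moment at which its call begins. There is no depth.
A pose or a line that the arm cannot do raises bot.MotionError and nothing moves.
- bot.job_done(): hands the job in; it is judged then, once.
Readings, each from a call of its own:
- bot.current_clock(): time.
- bot.current_joints(): joint angles.
- bot.current_joint_vel(): joint speeds.
- bot.current_effort(): joint torques, N m.
- bot.current_ee_pos(): TCP position.
- bot.current_tool_rot(): TCP orientation.
- bot.current_contact_force(): force on the tool from outside, world axes, zero at the start.
- bot.current_ft_torque(): the same for the moment, N m.
- bot.current_opening(): opening from 0.0 (shut) to 1.0 (fully open).
- bot.current_grip_force(): force on a finger pad.
Only numpy, scipy, OpenCV 4.12 (cv2) and the standard library are available. Lean on these libraries where they do the work, as an engineer would, in place of code of your own. Each camera call takes 0.05 s, during which the arm holds its last target. There are 200 camera calls.

TASK

Push the blue slide tray all the way home into the white slide imager, until the yellow side catch clicks into the tray's notch. Then pick up the barcode reader, aim its window squarely at the middle of the barcode label on the tray's tail from about 100 mm away and hold it steady there for two seconds without touching the tray with it. Finally lay the reader back on the green mat, right way up, and leave everything else undisturbed.

Things in the scene. Friction and masses are not known exactly. Their poses are not given: they have to be found in the camera images.
- dock_home (a point): Fixed slide imager: grey deck 368 x 108 mm, 12 mm thick, two rails 13 mm above it (87 mm apart), white housing 156 mm wide, 135 mm high with a slot. Point: on the deck's top, 12 mm above the bench, where the centre of the tray's underside is when home against the stop. x = loading direction, z up. Deck from x -168 to +200 mm, housing from +55 mm on.
- catch (a joint): Yellow spring catch on the deck's -y side, x +28 to +46 mm from dock_home. 0 = sprung out into the channel, positive (m) = pushed aside. The passing tray pushes it 4 to 8 mm aside; it springs back to 0 in the tray's notch in the last 2 mm of travel. Pushing the tray past it takes about 4 to 14 N.
- tray_mid (a point): Blue slide tray 140 mm long (x), 84 wide, 16 high, tail 46 high at its rear (-x) end; 0.2-0.45 kg. Starts on the deck between the rails, nose to the slot, 50-85 mm short of home. Point: centre, 8 mm above the underside. x = loading direction, z up. Rear face upright from 0 to 18 mm above the underside at x -70 mm, then slopes forward. Notch in the -y side.
- label_mid (a point): Middle of the white barcode label (66 x 34 mm) on the sloping rear face of the tray's tail: 59.7 mm behind the tray's centre, 32.75 mm above its underside. Its x axis points squarely into the label: along the tray's x but 35 degrees below horizontal; y is level. A reader square to it stands behind and above the tail.
- reader_mid (a point): Barcode reader, 0.22 kg, lying on the mat: grey handle x -85 to +26 mm, 34 mm wide (y), 40 high; white head at its +x end, 46 mm wide, drooping 35 degrees, front at x 74 mm, top 63 mm above the underside. Point: in the handle, 20 mm above the underside, near the centre of mass; grip it here across its width. z up when right way up.
- reader_nose (a point): Middle of the dark red window on the reader's head, from which it reads: 65.5 mm ahead (+x) of reader_mid and 1.7 mm above it. Its x axis is the line of sight: along the reader's x but 35 degrees below its level, so held level it looks 35 degrees down; y is the reader's y.
- mat: Green mat fixed on the bench, 200 x 200 mm, 3 mm thick; origin at the centre of its underside.
- reagent: Amber bottle, 60 mm in diameter, 150 mm high, loose, standing beside the deck's open end; origin under its centre. To be left alone.
- beaker: Clear beaker, 68 mm in diameter, 85 mm high, loose, standing beside the deck's open end on the other side; origin under its centre. To be left alone.
- flask: Red drinking flask with a black cap, 72 mm in diameter, 230 mm high, loose, standing close beside the mat on its far side; origin under its centre. To be left alone.
- spare_tray: Orange spare slide tray, 140 x 84 mm, 46 mm high, loose; origin under its centre. To be left alone.
- pencil_case: Grey pencil case, 190 mm long, 75 mm wide, 55 mm high, loose; origin under its centre. To be left alone.
There are look-alikes about, which are no part of the job. What is shaped like the part that bears tray_mid but pink is not meant.

How it is judged:
By the outcome, as a careful person would: the job done as asked, in the order asked, and still so for the second after the job is handed in, with the robot touching nothing.
It also fails if it takes over 72 s, if anything falls off the work surface, if the arm or the gripper's body presses on something with over 40 N, if the wrist force passes 120 N, or if a joint passes its speed limit or range.

## Working session

There is one attempt and no reset: what is moved stays moved. The work goes in short steps, each a Python script; the robot and the scene stay as the last script left them, time stands still between calls to the robot, and variables do not carry over. Pictures are saved under pics/ and viewed, at most 10 in all, crops included, and the job is handed in when it is done.

```bash
ls; mkdir -p pics; python3 - <<'E'
from workcell import bot
import cv2,numpy as np
for n in("top","side"):
    c=bot.read_camera(n); cv2.imwrite(f"pics/{n}0.png",c["pixels"])
    print(n,c["fx"],c["fy"],c["cx"],c["cy"],np.round(c["R"],3).tolist(),np.round(c["t"],3), -np.array(c["R"]).T@c["t"])
print(bot.current_clock(),bot.current_tool_rot())
E
```

```text
pics
top 454.5200636855341 454.5200636855341 327.5883505410366 241.8207945014503 [[-0.006, -1.0, -0.005], [-0.994, 0.006, -0.113], [0.113, 0.004, -0.994]] [0.05  0.527 1.138] [0.39515151 0.04210563 1.19047698]
side 581.7202548983247 581.7202548983247 310.51670143936394 230.7301422143696 [[0.921, -0.389, 0.006], [-0.302, -0.724, -0.62], [0.246, 0.569, -0.785]] [-0.478  0.218  1.454] [ 0.14893132 -0.85560967  1.27902301]
0.1 [-3.64830672e-01 -3.11978178e+00  2.58929445e-03]
```

View pics/top0.png

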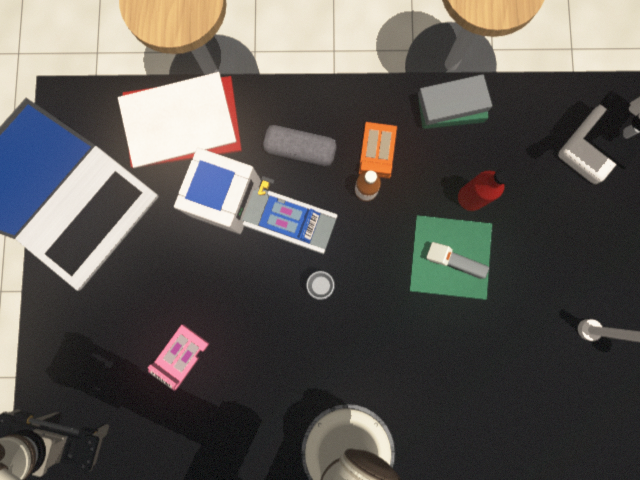

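View pics/side0.png

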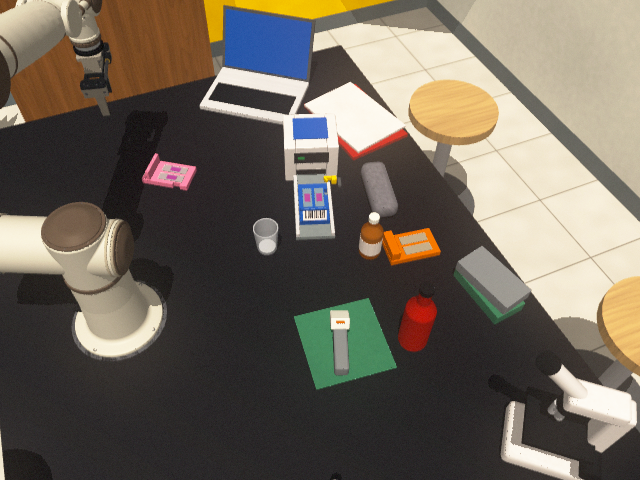

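The top view shows the white imager with the blue tray on its deck at about (288,218), label at (312,225) and catch at (264,187). It loads leftwards (+y) and slightly up (+x). The reader lies on the mat at about (458,262) with its head at (440,254). The tray-shaped candidates are:
- Blue, top (288,218): the only blue one, on the deck with its nose to the slot, so this is the one meant.
- Pink, top (180,357): the look-alike.
- Orange, top (378,145): the spare.

Next I'll take an enlarged crop and measure.

```bash
cat > h.py <<'E'
from workcell import bot
import cv2,numpy as np
def ray(c,uv,z):
    R=np.array(c["R"]);t=np.array(c["t"]);o=-R.T@t
    d=R.T@np.array([(uv[0]-c["cx"])/c["fx"],(uv[1]-c["cy"])/c["fy"],1.])
    return o+d*(z-o[2])/d[2]
def proj(c,X):
    p=np.array(c["R"])@X+c["t"]; return np.array([c["fx"]*p[0]/p[2]+c["cx"],c["fy"]*p[1]/p[2]+c["cy"]])
def mask(img,lo,hi,roi):
    h=cv2.cvtColor(img,cv2.COLOR_BGR2HSV); m=cv2.inRange(h,lo,hi); k=np.zeros_like(m); x0,y0,x1,y1=roi; k[y0:y1,x0:x1]=255
    return m&k
def big(m):
    cs,_=cv2.findContours(m,cv2.RETR_EXTERNAL,cv2.CHAIN_APPROX_NONE); return max(cs,key=cv2.contourArea)
E
python3 - <<'E'
from h import *
T=bot.read_camera("top");S=bot.read_camera("side")
t=T["pixels"];s=S["pixels"]
def up(im,x0,y0,w,h): return cv2.resize(im[y0:y0+h,x0:x0+w],(400,300),interpolation=cv2.INTER_CUBIC)
cv2.imwrite("pics/crop1.png",np.vstack([np.hstack([up(t,230,165,120,90),up(t,405,210,100,75)]),np.hstack([up(s,255,165,120,90),up(s,290,300,120,90)])]))
# blue tray
for c,n,roi in((T,"top",(235,165,345,255)),(S,"side",(285,165,345,245))):
    b=big(cv2.morphologyEx(mask(c["pixels"],(100,120,60),(130,255,255),roi),cv2.MORPH_CLOSE,np.ones((7,7))))
    print(n,"blue box",cv2.boxPoints(cv2.minAreaRect(b)).round(1).tolist())
# mat corners and handle
m=big(mask(t,(60,80,40),(90,255,255),(390,200,510,310))); q=cv2.boxPoints(cv2.minAreaRect(m))
print("mat",[ray(T,p,.003)[:2].round(4).tolist() for p in q], ray(T,q.mean(0),.003))
for c,n,roi in((T,"top",(420,235,492,285)),(S,"side",(322,305,358,380))):
    hm=mask(c["pixels"],(0,0,70),(180,70,255),roi); b=big(hm); r=cv2.minAreaRect(b); print(n,"reader",r,[ray(c,p,.043)[:2].round(4).tolist() for p in cv2.boxPoints(r)])
    wm=big(mask(c["pixels"],(0,0,190),(180,70,255),roi)); print("head",cv2.minAreaRect(wm))
for n,roi,lo,hi in(("flask",(450,160,510,215),(0,150,60),(8,255,255)),("bottle",(350,165,390,205),(5,100,40),(20,255,200))):
    b=big(mask(t,lo,hi,roi)); print(n,cv2.boundingRect(b))
print("beaker",ray(T,(320,286),.085),"bottle cap",ray(T,(371,178),.15), "flask cap",ray(T,(496,180),.23))
E
```

```text
top blue box [[258.3999938964844, 224.6999969482422], [269.0, 194.5], [319.6000061035156, 212.39999389648438], [308.8999938964844, 242.5]]
side blue box [[297.3999938964844, 184.10000610351562], [327.20001220703125, 182.5], [329.3999938964844, 222.89999389648438], [299.6000061035156, 224.5]]
mat [[0.3996, -0.1623], [0.6012, -0.1879], [0.579, -0.3926], [0.3783, -0.3633]] [ 0.48855626 -0.27654153  0.003     ]
top reader ((458.109130859375, 259.80316162109375), (64.47481536865234, 20.68824005126953), 19.133642196655273) [[0.4809, -0.1975], [0.5306, -0.2162], [0.4759, -0.3682], [0.4268, -0.3488]]
head ((439.7000427246094, 252.6000213623047), (21.799715042114258, 17.9722843170166), 19.44003677368164)
side reader ((339.5, 342.0), (64.0, 19.0), 90.0) [[0.4838, -0.205], [0.5267, -0.2229], [0.4554, -0.3741], [0.4156, -0.3575]]
head ((339.5, 319.0), (19.0, 18.0), 0.0)
flask (458, 170, 47, 41)
bottle (357, 165, 33, 31)
beaker [0.41386007 0.06541897 0.085     ] bottle cap [ 0.66368651 -0.05631746  0.15      ] flask cap [ 0.63674066 -0.31814564  0.23      ]
```

View pics/crop1.png

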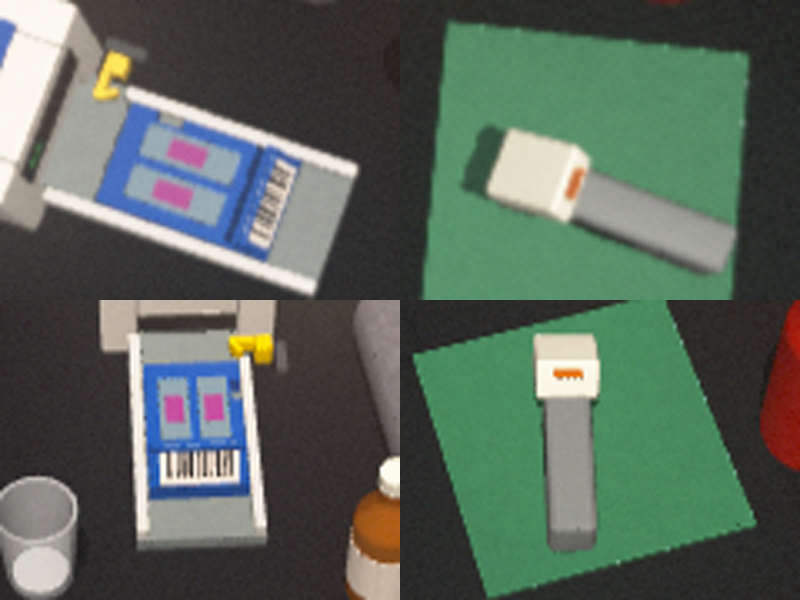

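The crop confirms the blue tray: its nose faces the slot and its barcoded tail is at the open end of the deck, crop (270,205), top ≈(311,226). The catch sits on the far (-y) side. The reader lies upright with its head towards image left, crop (540,172). Next I'll fit lines for the deck and reader axes.

```bash
python3 - <<'E'
from h import *
T=bot.read_camera("top");S=bot.read_camera("side")
R3=lambda c,u,v,z:ray(c,(u,v),z)
def pl(c,roi,lo,hi,z):
    m=mask(c["pixels"],lo,hi,roi); p=big(m)[:,0,:]; w=np.array([ray(c,q,z)[:2] for q in p],np.float32); return w
# reader handle (grey only), top view
for c,n,roi in((T,"top",(452,235,492,285)),(S,"side",(325,332,356,380))):
    h=pl(c,roi,(0,0,60),(180,60,185),.043); (cx,cy),sz,a=r=cv2.minAreaRect(h*1000); b=cv2.boxPoints(r)
    print(n,"handle",cx,cy,sz,a,b.round().tolist())
t=T["pixels"]; 
# head from whites
for c,n,roi in((T,"top",(420,235,460,275)),(S,"side",(325,305,356,335))):
    print(n,"head", cv2.minAreaRect(1000*pl(c,roi,(0,0,190),(180,70,255),.066)))
# rails: hand-read outer/ends from crop top (230+u*.3,165+v*.3) and side
k=lambda u,v:(230+u*.3,165+v*.3); ks=lambda u,v:(255+u*.3,165+(v-300)*.3)
for n,c,f,pts in(("top",T,k,[(130,90),(356,166),(48,197),(314,290)]),("side",S,ks,[(248,365),(261,533),(131,340),(142,533)])):
    print(n,"rails far a,b near a,b",[ray(c,f(*p),.025)[:2].round(4).tolist() for p in pts])
print("top nose",[ray(T,k(*p),.028)[:2].round(4).tolist() for p in[(129,102),(99,203)]],"rear30",[ray(T,k(*p),.030)[:2].round(4).tolist() for p in[(303,158),(266,262)]])
print("side nose",[ray(S,ks(*p),.028)[:2].round(4).tolist() for p in[(241,364),(145,365)]],"rear12",[ray(S,ks(*p),.012)[:2].round(4).tolist() for p in[(250,496),(150,498)]])
# label centroid by white mask closed
for c,n,roi in((T,"top",(300,205,322,245)),(S,"side",(301,207,329,222))):
    m=mask(c["pixels"],(0,0,0),(180,90,255),roi); 
    wm=cv2.morphologyEx(mask(c["pixels"],(0,0,150),(180,70,255),roi),cv2.MORPH_CLOSE,np.ones((5,5))); r=cv2.minAreaRect(big(wm)); print(n,"label",r,ray(c,r[0],.0448))
E
```

```text
top handle 464.5245666503906 -307.66534423828125 (106.35440826416016, 40.99397659301758) 64.52313232421875 [[423.0, -347.0], [460.0, -364.0], [506.0, -268.0], [469.0, -251.0]]
side handle 459.8287048339844 -318.1424560546875 (106.70203399658203, 34.56944274902344) 67.30184936523438 [[423.0, -361.0], [455.0, -374.0], [496.0, -276.0], [464.0, -262.0]]
top head ((494.9918518066406, -231.30899047851562), (53.66257858276367, 45.09260940551758), 69.98554229736328)
side head ((488.6826477050781, -248.11956787109375), (48.623870849609375, 44.844486236572266), 67.30472564697266)
top rails far a,b near a,b [[0.6604, 0.1991], [0.5988, 0.0223], [0.5759, 0.2622], [0.5019, 0.0555]]
side rails far a,b near a,b [[0.6598, 0.1918], [0.5934, 0.0166], [0.5761, 0.2593], [0.5033, 0.0541]]
top nose [[0.6501, 0.1994], [0.5705, 0.222]] rear30 [[0.6045, 0.0635], [0.5234, 0.0924]]
side nose [[0.6534, 0.1927], [0.5752, 0.2239]] rear12 [[0.6056, 0.0652], [0.5272, 0.0955]]
top label ((310.5, 224.5), (39.0, 21.0), 90.0) [0.57070589 0.08986715 0.0448    ]
side label ((314.5, 215.0), (10.0, 23.0), 90.0) [0.56704418 0.0863491  0.0448    ]
```

```bash
cat >> h.py <<'E'
from scipy.spatial.transform import Rotation as Ro
def down(deg):  # tool pointing down, closing line (y) at heading deg; the half-turn with less wrist travel
    best=None
    for a in (deg,deg+180):
        y=np.array([np.cos(np.radians(a)),np.sin(np.radians(a)),0]);z=np.array([0,0,-1.]);yield Ro.from_matrix(np.c_[np.cross(y,z),y,z]).as_rotvec()
def pick(p,deg):
    q0=np.array(bot.current_joints()); c=[(abs(np.array(q)-q0).max(),o) for o in down(deg) if (q:=bot.inverse_kinematics(p,o)) is not None]
    return min(c,key=lambda x:x[0])[1]
A=70.2; d=np.array([np.cos(np.radians(A)),np.sin(np.radians(A))]); n=np.array([d[1],-d[0]])
P=lambda lat,al,z:np.r_[lat*n+al*d,z]
E
python3 - <<'E'
from h import *
bot.set_gripper(0.0,60)
p=P(.5048,.225,.23); o=pick(p,A); bot.goto(p,o); print(bot.current_clock(),bot.current_joints())
bot.line_to(P(.5048,.225,.018),max_speed=.2); f0=np.array(bot.current_contact_force()); print(bot.current_clock(),f0)
al=.225
for i in range(60):
    st=.008 if al<.28 else .003
    al+=st; bot.line_to(P(.5048,al,.018),max_speed=.04)
    f=np.array(bot.current_contact_force())-f0; fd=-f[:2]@d; print(round(al,4),f.round(1),round(fd,1), round(np.array(bot.current_ee_pos())[:2]@d,4))
    if fd>22 or al>.33: break
print(bot.current_clock())
T=bot.read_camera("top"); S=bot.read_camera("side"); cv2.imwrite("pics/t2.png",T["pixels"]); cv2.imwrite("pics/s2.png",S["pixels"])
up=lambda im,x0,y0:cv2.resize(im[y0:y0+90,x0:x0+120],(400,300),interpolation=cv2.INTER_CUBIC)
cv2.imwrite("pics/c2.png",np.hstack([up(T["pixels"],210,155),up(S["pixels"],265,150)]))
E
```

```text
4.025 [-1.43648462e-01  9.00628308e-02  1.64122529e+00  2.49841270e-04
  1.41038122e+00 -1.37006096e+00]
5.2333 [1.33212882 0.72740181 0.30455394]
0.233 [-0.8 -0.3 -0.1] 0.6 0.2334
0.241 [-1.6 -0.7 -1. ] 1.2 0.2413
0.249 [-1.5 -0.7 -0.5] 1.2 0.2492
0.257 [-1.1 -0.9 -0.5] 1.2 0.2573
0.265 [-0.7 -0.4  0.1] 0.6 0.2654
0.273 [-3.6 -3.7  0.7] 4.7 0.2729
0.281 [-2.  -4.8  0.6] 5.2 0.2797
0.284 [-1.7 -6.7  1.5] 6.9 0.2831
0.287 [-3.5 -7.6  0.6] 8.3 0.2861
0.29 [-3.  -6.8  1. ] 7.4 0.2891
0.293 [-3.5 -6.3  2.5] 7.1 0.292
0.296 [-4.  -6.4  1.3] 7.3 0.295
0.299 [-4.1 -6.2  1.7] 7.2 0.298
0.302 [-3.4 -6.8  2.4] 7.6 0.301
0.305 [-3.3 -6.4  1.7] 7.2 0.304
0.308 [-1.9 -2.9 -0.6] 3.4 0.3084
0.311 [ -6.5 -11.6   3.2] 13.1 0.3088
0.314 [-11.  -19.6   7.3] 22.2 0.309
10.4333
```

View pics/c2.png

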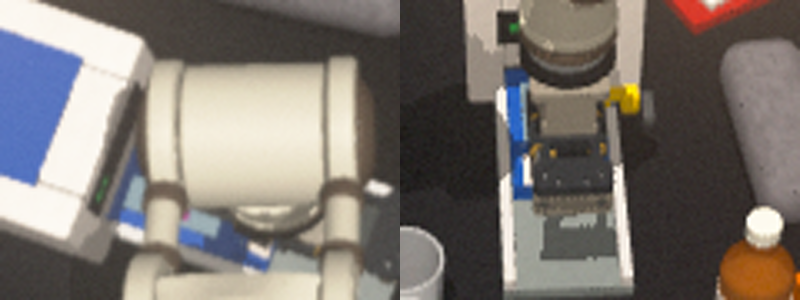

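The crop shows the tool behind the tray's tail and the tray's nose in the slot. The push force rose to about 8 N at the catch, dropped to 3 N at 0.308 m, then built up hard at 0.309 m, which is the click followed by the stop. I'll back off, go to the reader, and check the tray once the view is clear.

```bash
python3 - <<'E'
from h import *
bot.line_to(P(.5048,.235,.018),max_speed=.1); bot.line_to(P(.5048,.235,.23),max_speed=.3)
bot.set_gripper(1.0,30)
rp=np.array([.4753,-.2786]); p=np.r_[rp,.17]
o=pick(p,68.5-90); print(bot.inverse_kinematics(p,o)); bot.goto(p,o); print(bot.current_clock())
T=bot.read_camera("top"); S=bot.read_camera("side"); cv2.imwrite("pics/t3.png",T["pixels"])
up=lambda im,x0,y0:cv2.resize(im[y0:y0+90,x0:x0+120],(400,300),interpolation=cv2.INTER_CUBIC)
cv2.imwrite("pics/c3.png",np.vstack([np.hstack([up(T["pixels"],210,155),up(S["pixels"],265,150)]),np.hstack([up(T["pixels"],400,210),up(S["pixels"],280,290)])]))
E
```

```text
[-7.49564101e-01  1.34194532e-01  1.71421378e+00 -4.44089210e-16
  1.29318434e+00 -3.74318312e-01]
15.0
```

View pics/c3.png

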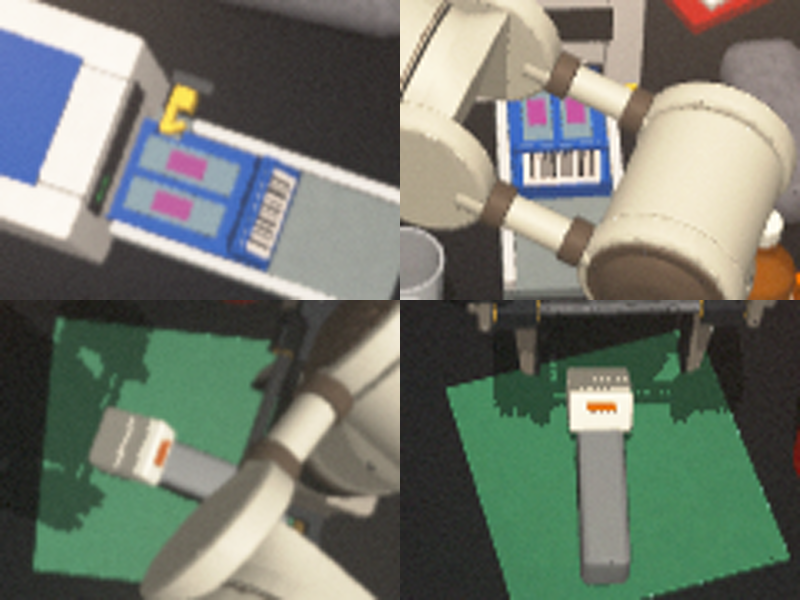

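The tray now sits at the slot with the catch sprung into its side, crop (178,115), and the label is at crop (272,212), top ≈(291.6,218.6). The reader lies between the open fingers in the side crop, (605,480). I'll grasp it.

```bash
python3 - <<'E'
from h import *
t=cv2.imread("pics/t3.png"); T=bot.read_camera("top")
wm=cv2.morphologyEx(mask(t,(0,0,130),(180,90,255),(282,203,301,235)),cv2.MORPH_CLOSE,np.ones((5,5)))
for uv in (cv2.minAreaRect(big(wm))[0],(291.6,218.6)):
    L=ray(T,uv,.0448); print(uv,L,"al",L[:2]@d,"lat",L[:2]@n)
rp=np.array([.4753,-.2786])
bot.line_to(np.r_[rp,.008],max_speed=.12); bot.set_gripper(0.0,25)
print("open mm",bot.current_opening()*92,bot.current_grip_force(),bot.current_contact_force())
bot.line_to(np.r_[rp,.2],max_speed=.15); bot.hold(.2)
print("open mm",bot.current_opening()*92,bot.current_grip_force(),bot.current_contact_force(),bot.current_ft_torque(),bot.current_clock())
o=pick(P(.5048,.18,.2),A-90); bot.goto(P(.5048,.18,.2),o); print(bot.current_ee_pos(),bot.current_clock(),bot.current_joints())
T=bot.read_camera("top"); S=bot.read_camera("side")
cv2.imwrite("pics/t4.png",T["pixels"]);cv2.imwrite("pics/s4.png",S["pixels"])
up=lambda im,x0,y0:cv2.resize(im[y0:y0+150,x0:x0+200],(400,300),interpolation=cv2.INTER_CUBIC)
cv2.imwrite("pics/c4.png",np.hstack([up(T["pixels"],240,150),up(S["pixels"],220,120)]))
E
```

```text
(291.0, 218.5) [0.5865152  0.13963346 0.0448    ] al 0.33005337220691366 lat 0.5045417236938989
(291.6, 218.6) [0.58624664 0.13810033 0.0448    ] al 0.32851991560421234 lat 0.5048083739363427
open mm 33.97400855015217 24.99843657016754 [-0.23400823 -0.55109309 -0.1093977 ]
open mm 33.966653244096456 24.998096823692322 [ 0.23696016 -0.47761831 -2.52794807] [-0.03213597  0.05257936  0.02804187] 19.1917
[ 0.53602374 -0.00267413  0.20000554] 20.2833 [-2.30160989e-01  6.88904700e-02  1.72362103e+00 -6.94553408e-04
  1.34887415e+00  1.16442572e-01]
```

View pics/c4.png

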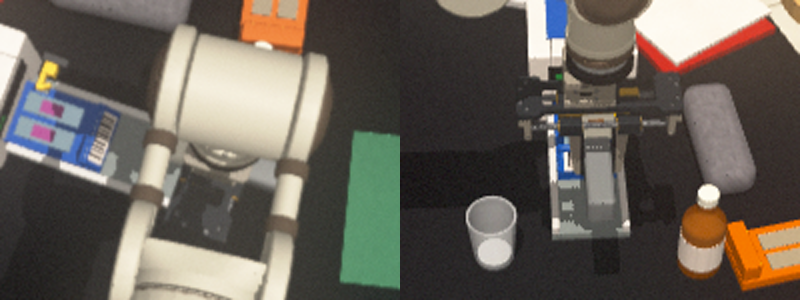

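Top crop: the tray is home and the catch is sprung in. Side crop: the reader hangs level in the gripper, with its rear face at crop (600,205). I'll check where its rear end sits against the prediction, to get the grip offset along the handle.

```bash
python3 - <<'E'
from h import *
S=bot.read_camera("side"); p=np.array(bot.current_ee_pos())
for z,nm in((.195,"bottom"),(.235,"top")):
    for s in(-1,1): print(nm,s,proj(S,np.r_[p[:2]-.085*d+s*.017*n,z]).round(1), "per cm fwd",(proj(S,np.r_[p[:2]-.075*d+s*.017*n,z])).round(1))
cv2.imwrite("pics/c5.png",cv2.resize(S["pixels"][170:245,270:370],(800,600),interpolation=cv2.INTER_CUBIC))
E
```

```text
bottom -1 [312.9 232.8] per cm fwd [312.7 229.5]
bottom 1 [327.3 232.2] per cm fwd [327.  228.9]
top -1 [313.1 222.1] per cm fwd [312.9 218.8]
top 1 [327.8 221.5] per cm fwd [327.5 218.2]
```

View pics/c5.png

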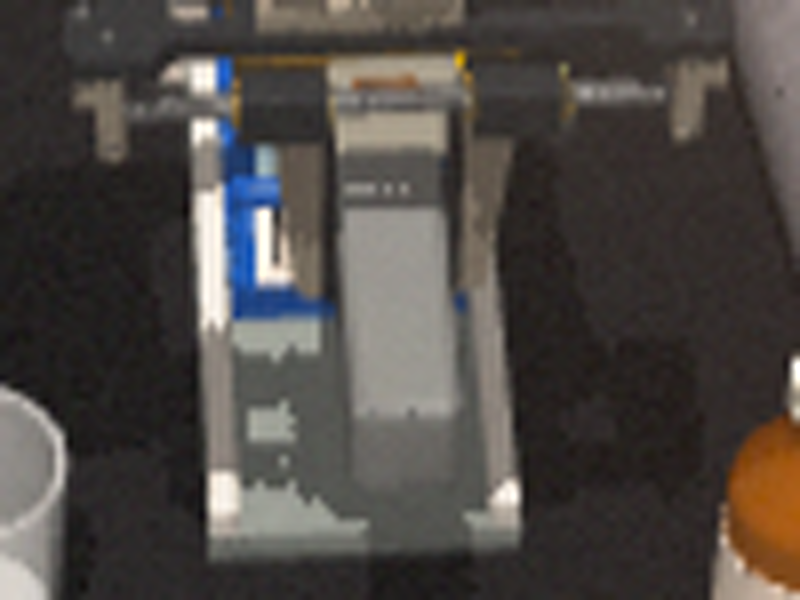

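The rear top edge is seen at (314–327, 221.9), against a prediction of (313–328, 221.8). The grip is on reader_mid to within about 2 mm. Next is the aim and hold, then laying the reader back.

```bash
python3 - <<'E'
from h import *
h=P(.5047,.1816,.0855)
bot.line_to(h,max_speed=.08); bot.hold(.5)
e=np.array(bot.current_ee_pos())-h; print("err mm",e*1000,bot.current_tool_rot(),bot.current_contact_force())
if abs(e).max()>.001: bot.line_to(h-e,max_speed=.05); print("err2",(np.array(bot.current_ee_pos())-h)*1000)
bot.hold(3.0); print(bot.current_clock())
T=bot.read_camera("top");S=bot.read_camera("side")
up=lambda im,x0,y0:cv2.resize(im[y0:y0+90,x0:x0+120],(400,300),interpolation=cv2.INTER_CUBIC)
cv2.imwrite("pics/c6.png",np.hstack([up(T["pixels"],230,170),up(S["pixels"],265,160)]))
E
```

```text
err mm [-0.005483   -0.01331504  0.01308101] [-2.57032963e+00 -1.80637081e+00  1.15555442e-05] [ 0.32162969 -0.05650988 -1.80532478]
25.5167
```

View pics/c6.png

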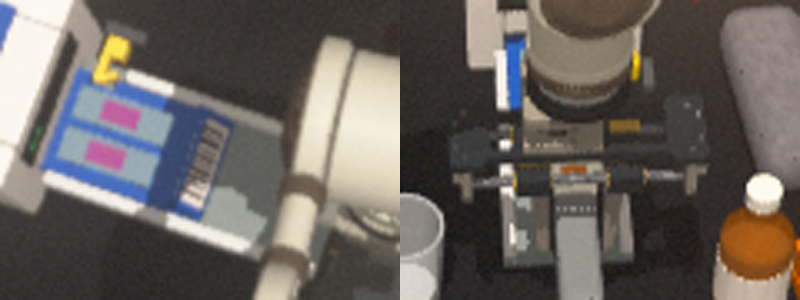

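The tray is home and untouched with its label clear at crop (205,160). The reader is held behind and above it, in line with the deck axis. I'll lay it back on the mat.

```bash
python3 - <<'E'
from h import *
rp=np.array([.4753,-.2786])
bot.line_to(P(.5047,.1816,.2),max_speed=.12)
p=np.r_[rp,.2]; o=pick(p,68.5-90); bot.goto(p,o)
bot.line_to(np.r_[rp,.05],max_speed=.15); bot.line_to(np.r_[rp,.0083],max_speed=.04); bot.hold(.3); print(bot.current_contact_force())
bot.set_gripper(1.0); bot.hold(.2); bot.line_to(np.r_[rp,.25],max_speed=.15)
bot.goto([.35,-.05,.3],pick([.35,-.05,.3],A-90)); print(bot.current_clock(),bot.current_contact_force())
T=bot.read_camera("top");S=bot.read_camera("side")
cv2.imwrite("pics/c7.png",np.hstack([cv2.resize(T["pixels"][100:340,180:520],(400,300)),cv2.resize(S["pixels"][100:400,120:520],(400,300))]))
E
```

```text
[-0.42115261  0.23788168 -1.97531665]
34.4167 [0.24670067 0.66137404 0.22673801]
```

View pics/c7.png

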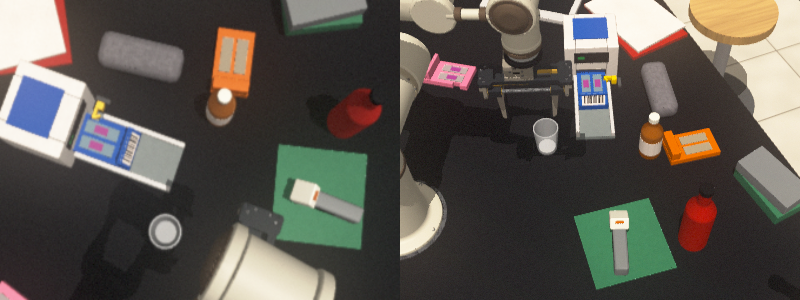

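The reader lies upright on the mat at crop (620,240). The tray is home with the catch in its notch, and the bottle, beaker, flask, spare tray and pencil case are where they started. The arm is clear of everything, so I'm handing it in.

```bash
python3 -c "
from workcell import bot
print(bot.job_done(),bot.current_clock())"
```

```text
the job is handed in; nothing more can be done
the job is handed in; nothing more can be done
```

The job is handed in at about 34 s of the 72 s limit: the tray is home with the catch clicked in, the reader was aimed at the label from about 100 mm and held for 3 s (aim set from the measured positions, since the arm hid its head), and it is back upright on the mat with everything else undisturbed.

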